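# Clamp a painted tile in a table easel with its knob-locked top holder

## Task

The painted tile stands loose on the sloping table easel, its sliding top holder locked too high. Slacken the holder's clamp knob before you move the holder, slide the holder down the rail until its sprung claw is pressed about half way in against the tile's top edge, and tighten the knob firmly so that it stays like that. Keep the gripper off the wet tile, never press the claw's spring solid, and leave the things around the easel where they are.

Things in the scene. Friction and masses are not known exactly. Their poses are not given: they have to be found in the camera images.
- easel: Wooden table easel for tiles, fixed to the table; 192 mm deep (its x), 122 mm wide (y), origin at the centre of its underside, front towards its -x. Board and rail slope up and back at 34 degrees. The rail, an aluminium bar 30 mm wide, runs up the middle to a black end cap 0.19 m high; a wooden ledge crosses the foot of the slope.
- tile: Painted tile, white with a blue pattern, 108 x 108 x 8 mm, 190 g, leaning loose on the board, its lower edge on the ledge. Origin at the centre of its back face; z points out of the painted face, x up the slope: its top edge lies at x = +54 mm. The gripper must not touch it.
- tile_seat (a point): Where the centre of the back of the tile belongs on the easel (54 mm up the slope from the ledge); it moves with the easel.
- knob_grip (a point): Point on the knob's axis half way up its grip, for the finger pads. Its axes do not turn with the knob: z points out along the knob's axis, square to the slope (34 degrees from vertical, towards the easel's front); x up the slope along the rail. The knob is black, round, ribbed, 36 mm across, from 14 mm below this point to 12 mm above; the holder's top face lies 26 mm below, the rail 39.5 mm.
- claw_pad (a point): Middle of the cork pad under the claw, the face that meets the tile's top edge; 44 mm down the slope from knob_grip while the spring is out. The claw is an aluminium foot 52 mm wide on two sprung pins at the lower end of the black holder (46 mm long, 44 mm wide); its lip reaches 4 mm over the tile's face, 3.5 mm clear.
- knob (a joint): Knob angle, rad; grows clockwise, looking at the knob's top (tightening). Below 0 the holder is slack; above 0 a brake presses on the rail, some 58 N of hold per rad: from 0.8 it is firmly tight. Stops at -1.6 and 1.8. Turning takes 0.09 N m, rising to 0.18 at the tight stop; it stays where left. At the start 1.0 to 1.6.
- holder (a joint): Holder's place along the rail, m, growing up the slope, -0.048 to 0.027; it starts 20 to 65 mm above where its claw meets the tile. Slack, it slides with 2.5 N friction and pulls 1.2 N down the slope: it stays where left, but the claw's spring, pressed half way, pushes it back up if it is let go while slack.
- claw (a joint): How far the claw is pressed in against its spring, m: 0 out, 0.006 solid. Spring force 1 N plus 2.5 N per mm; half way (0.003) is about 8.5 N on the tile.
- bottle_1: a bystander: dark blue glaze bottle with white cap, 43 mm across, 68 mm tall; origin at the centre of its underside. Leave it where it is.
- bottle_2: a bystander: grey-green glaze bottle with dark green cap, 44 mm across, 66 mm tall; origin at the centre of its underside. Leave it where it is.
- bottle_6: a bystander: purple glaze bottle with white cap, 49 mm across, 78 mm tall; origin at the centre of its underside. Leave it where it is.
- bottle_7: a bystander: light blue glaze bottle with blue cap, 42 mm across, 67 mm tall; origin at the centre of its underside. Leave it where it is.
- water_jar: a bystander: clear glass jar with pale blue water (rigid), 68 mm across, 88 mm tall; origin at the centre of its underside. Leave it where it is.
- palette: a bystander: round metal mixing palette with wells, 152 mm across, 12 mm high, lying flat; origin at the centre of its underside. Leave it where it is.
- brush_c: a bystander: red paint brush, 210 mm long, 9 mm thick, lying flat; origin at the centre of its underside. Leave it where it is.
- test_tile: a bystander: small blue glaze sample tile, 75 x 36 x 8 mm, lying flat; origin at the centre of its underside. Leave it where it is.
- work_lamp: Grey jointed desk lamp on a round black base, fixed: base 174 mm across, its centre 70 mm from the origin along its own x. Its lower arm leans from there to an elbow 0.42 m high at own x = 0.16; the upper arm rises back to the shade, 0.52 to 0.67 m high at own x = -0.10 (80 mm radius). It stands between the arm's start and the easel: pass above it or on the robot's side of it.

How it is judged:
By the outcome, as a careful person would: the job done as asked, in the order asked, and still so for the second after the job is handed in, with the robot touching nothing.
It also fails if it takes over 58 s, if anything falls off the work surface, if the arm or the gripper's body presses on something with over 40 N, if the wrist force passes 120 N, or if a joint passes its speed limit or range.

## Robot

A 7-joint arm with a two-finger parallel gripper is mounted at the origin on a cart in front of the work surface, level with it; the furniture and walls round the work are solid. World frame = base frame: x ahead of the robot, y to its left, z up, the work surface at z = 0. Lengths are in m, angles in rad, forces in N, time in s.
With the tool pointing down it reaches from about 0.35 to 0.775 m from the base axis. Payload 3.1 kg.
Tool frame: the origin (TCP) lies midway between the tips of the shut fingers; the grasp point (between the pads) lies 19 mm behind it (bot.grip_depth is the distance from the TCP to the grasp point, in m); z points along the fingers, y is the line along which they close (so a half turn about z gives the same grasp; the last joint's range is limited). The gripper opens to 85 mm and grips with 20 to 120 N. Pads are 22 mm wide; open, the fingers measure 114 mm over their backs; the gripper's body (76 mm by 85 mm) begins 54 mm behind the grasp point. The pads swing forward as they close: fully open they stand 13 mm farther back than shut.
Start: joints at [1.18, 0.311, 0.014, 1.512, -0.004, 1.319, -0.027], TCP at [0.188, -0.517, 0.231] pointing down, gripper open.
Joint ranges: [-2.7, 2.7], [-0.3, 1.91], [-1.27, 1.3], [0.12, 2.57], [-1.44, 4.58], [0.2, 2.03], [-3.05, 3.05]. Speed limits (rad/s): [2.79, 2.79, 3.14, 3.14, 3.14, 3.14, 3.14].

## Interface

Orientations are given as [roll, pitch, yaw] about the fixed x, y, z axes, in that order (R = Rz(yaw) Ry(pitch) Rx(roll)).
In Python, from cell import bot gives the robot as it stands. The module is installed in compiled form; this text tells all that it offers.
- The arm moves only by the tool carry_out, never from a script. Its argument "series" is text: rows parted by semicolons, each of 7 numbers parted by spaces: the shift along the world's x, y, z in mm, then the turn, a rotation vector about the world's x, y, z in degrees, then the opening, from 0 (shut) to 1 (fully open). In form: dx dy dz wx wy wz gripper; .... A call has exactly 5 rows; each row is the pose to reach, as a shift and turn from the pose commanded when the call began; what a row does not reach only later rows make up. A row lasts 1/12 s, in which the tool goes at most 41.7 mm and 7.16 degrees, less where a joint would pass 70% of its speed; a pose out of reach is approached as far as the arm can. A call with a gripper value outside its range is refused whole. The fingers move at their own pace and stop on an object; the grip force is fixed at half the most. Time passes only in rows, so rows that repeat a pose let the fingers close, or fill a call up. It gives the time, the measured TCP pose, the force, the opening and the grip force at its end, in the units of the state.
- bot.get_state(): the state, without advancing time (a new reading comes with each control period).
- bot.snapshot(name): name is "scene" or "top" or "wrist"; returns a dict with "frame" (480x640x3 uint8, blue, green, red), "intrinsics" (3x3 intrinsics, pixels), "T" (4x4, takes a point from camera to world coordinates). Camera axes: x right, y down, z forward; pixel columns grow to the right and rows downward; lengths in m; the calibration is good to about 2 mm. A picture is of the moment at which its call begins. There is no depth.
- bot.sign_off(): hands the job in; it is judged then, once.
The state is a dict: "time": time; "joint_pos": joint angles; "dq": joint speeds; "joint_torque": joint torques, N m; "eef_pos": TCP position; "eef_rot": TCP orientation; "force": force on the tool from outside, world axes, zero at the start; "torque": the same for the moment, N m; "opening": opening from 0.0 (shut) to 1.0 (fully open); "gripper_force": force on a finger pad.
Only numpy, scipy, OpenCV 4.12 (cv2) and the standard library are available. Lean on these libraries where they do the work, as an engineer would, in place of code of your own. Each camera call takes 0.05 s, during which the arm holds its last target. There are 200 camera calls.

## Working session

There is one attempt and no reset: what is moved stays moved. The work goes in short steps, Python scripts to look and compute and a tool call to move; the robot and the scene stay as the last step left them, time stands still between calls to the robot, and variables do not carry over. Pictures are saved under pics/ and viewed, at most 10 in all, crops included, and the job is handed in when it is done.

Besides the shell and the picture viewer there is one more tool, called after "Request:" as a command line: name --argument value ..., lists and objects as JSON in quotes. carry_out: Moves the arm, as the interface text tells. Its arguments: {"type":"object","properties":{"series":{"type":"string"}},"required":["series"]}

```bash
mkdir -p pics
cat > h.py <<'E'
import numpy as np,cv2
from scipy.spatial.transform import Rotation as R
from cell import bot
def snap(n,f):
    s=bot.snapshot(n); cv2.imwrite('pics/'+f,s['frame']); np.savez('pics/'+f+'.npz',K=s['intrinsics'],T=s['T']); return s
def proj(d,P):
    T=d['T'];K=d['K'];p=(np.atleast_2d(P)-T[:3,3])@T[:3,:3]; p=p@K.T; return p[:,:2]/p[:,2:]
def ray(d,uv):
    r=np.linalg.inv(d['K'])@[uv[0],uv[1],1]; return d['T'][:3,3],d['T'][:3,:3]@r
def onz(d,uv,z):
    c,r=ray(d,uv); return c+r*(z-c[2])/r[2]
E
python3 - <<'E'
from h import *
np.set_printoptions(precision=4,suppress=True)
for n in ('scene','top','wrist'):
    s=snap(n,n+'1.png'); print(n,s['T'],s['intrinsics'][0])
print(bot.get_state())
a=cv2.imread('pics/scene1.png')
E
```

```text
scene [[-0.7985 -0.325   0.5068 -0.346 ]
 [-0.6019  0.4129 -0.6836  0.8935]
 [ 0.0129 -0.8508 -0.5253  0.9932]
 [ 0.      0.      0.      1.    ]] [594.8766   0.     319.6518]
top [[-0.0002 -0.9856  0.1692  0.2659]
 [-1.     -0.0004 -0.0031 -0.2037]
 [ 0.0031 -0.1692 -0.9856  1.476 ]
 [ 0.      0.      0.      1.    ]] [611.8086   0.     319.6235]
wrist [[ 0.3424 -0.9047 -0.2535  0.2527]
 [-0.9396 -0.3303 -0.0903 -0.4936]
 [-0.0021  0.2691 -0.9631  0.3735]
 [ 0.      0.      0.      1.    ]] [371.4641   0.     321.9617]
{'time': 0.15, 'joint_pos': array([ 1.1803,  0.3115,  0.014 ,  1.5127, -0.0044,  1.3192, -0.0272]), 'dq': array([-0.0003, -0.0012, -0.0019, -0.0043,  0.0001, -0.0004, -0.    ]), 'joint_torque': array([  0.0007, -38.0272,   0.1464, -23.0849,   0.0123,   0.0096,
         0.    ]), 'eef_pos': array([ 0.1878, -0.5163,  0.2305]), 'eef_rot': array([-3.1398,  0.0001,  0.3489]), 'force': array([-0.1763, -0.2631, -0.1847]), 'torque': array([-0.0117,  0.0314,  0.101 ]), 'gripper_force': 0.0, 'opening': 0.9973392423004174}
```

View pics/scene1.png

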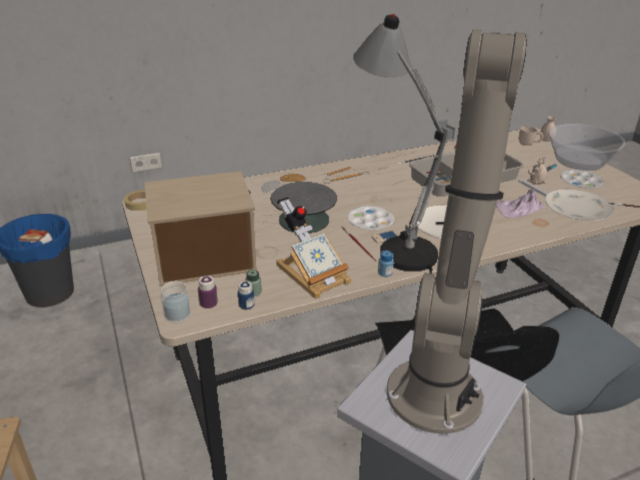

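View pics/top1.png

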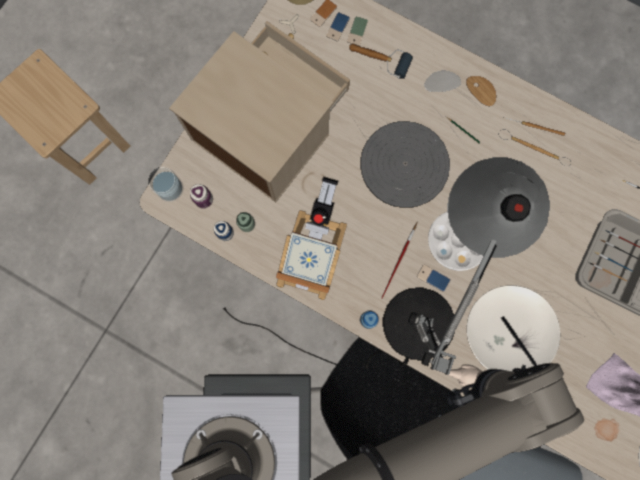

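The easel is at about (315,250) in the top view and (318,262) in the scene view. The lamp stands to its right, the bottles and a box to its left. I'll enlarge both.

Run:
```python
import cv2,numpy as np
t=cv2.imread('pics/top1.png')[165:305,265:365];s=cv2.imread('pics/scene1.png')[190:300,265:360]
t=cv2.resize(t,(400,560),interpolation=cv2.INTER_CUBIC);s=cv2.resize(s,(380,440),interpolation=cv2.INTER_CUBIC)
o=np.zeros((560,790,3),np.uint8);o[:,:400]=t;o[:440,405:785]=s;cv2.imwrite('pics/crop1.png',o)
```

```text
(no output)
```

View pics/crop1.png

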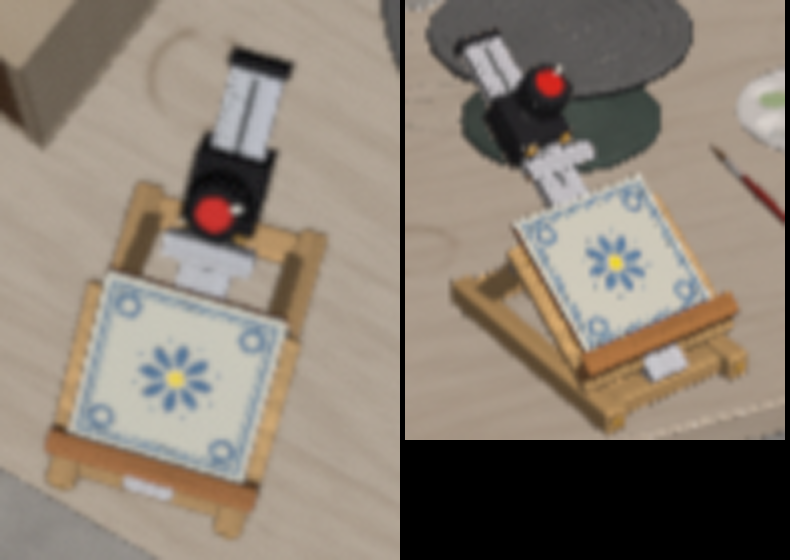

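```bash
cat > fit.py <<'E'
from h import *
from scipy.optimize import least_squares
np.set_printoptions(precision=4,suppress=True)
dt=np.load('pics/top1.png.npz');ds=np.load('pics/scene1.png.npz')
ot=lambda a:np.array(a)/4+[265,165]-.375
os_=lambda a:(np.array(a)-[405,0])/4+[265,190]-.375
tt=ot([(107,277),(287,323),(243,480),(70,430)]);ts=os_([(514,228),(640,177),(712,293),(586,350)])
C=np.array([[54,54,8],[54,-54,8],[-54,-54,8],[-54,54,8]])/1000
def Rm(y): return R.from_euler('ZY',[y,-np.deg2rad(34)]).as_matrix()
def res(p):
    P=C@Rm(p[3]).T+p[:3]
    return np.r_[(proj(dt,P)-tt).ravel(),(proj(ds,P)-ts).ravel()]
f=least_squares(res,[.45,-.2,.06,-.24]);print(f.x,f.fun.reshape(-1,2))
# knob top
kt=ot((213,215));ks=os_((548,83))
g=least_squares(lambda q:np.r_[(proj(dt,q)-kt).ravel(),(proj(ds,q)-ks).ravel()],f.x[:3])
print('knobtop',g.x,g.fun,'in tile frame',(g.x-f.x[:3])@Rm(f.x[3]))
E
python3 fit.py
```

```text
[ 0.4657 -0.1845  0.0727 -0.2733] [[-0.1937 -1.4694]
 [ 0.6576 -0.2872]
 [ 0.6955  1.049 ]
 [-0.4366  1.133 ]
 [-1.049  -1.7798]
 [-0.9457 -1.4994]
 [ 0.5256  1.9947]
 [ 0.5464  1.5947]]
knobtop [ 0.5355 -0.2043  0.1841] [ 0.1585  0.2494 -0.3666 -0.0723] in tile frame [ 0.1224 -0.0002  0.0517]
```

Run:
```python
from h import *
np.set_printoptions(precision=3,suppress=True)
d=np.load('pics/top1.png.npz');s=np.load('pics/scene1.png.npz')
for n,uv,z in [('base',(417,322),.015),('elbow',(440,357),.42),('shade',(499,206),.55),('b7',(369,319),.067),('boxcornertop',(275,193),.2),('boxcorner2',(330,120),.2)]: print(n,onz(d,uv,z))
for n,uv,z in [('base',(409,252),.015),('elbow',(441,132),.42),('shade',(384,48),.6),('jar',(176,303),.04)]: print('s',n,onz(s,uv,z))
b=onz(d,(274,193),0.)
for z in (.15,.2,.25,.3): print(z,proj(s,onz(d,(275,193),z)))
```

```text
base [ 0.321 -0.439  0.015]
elbow [ 0.247 -0.411  0.42 ]
shade [ 0.479 -0.485  0.55 ]
b7 [ 0.326 -0.321  0.067]
boxcornertop [ 0.588 -0.112  0.2  ]
boxcorner2 [ 0.753 -0.23   0.2  ]
s base [ 0.312 -0.44   0.015]
s elbow [ 0.247 -0.412  0.42 ]
s shade [ 0.425 -0.405  0.6  ]
s jar [0.645 0.161 0.04 ]
0.15 [[259.001 227.656]]
0.2 [[262.701 212.573]]
0.25 [[266.545 196.901]]
0.3 [[270.542 180.604]]
```

View pics/wrist1.png

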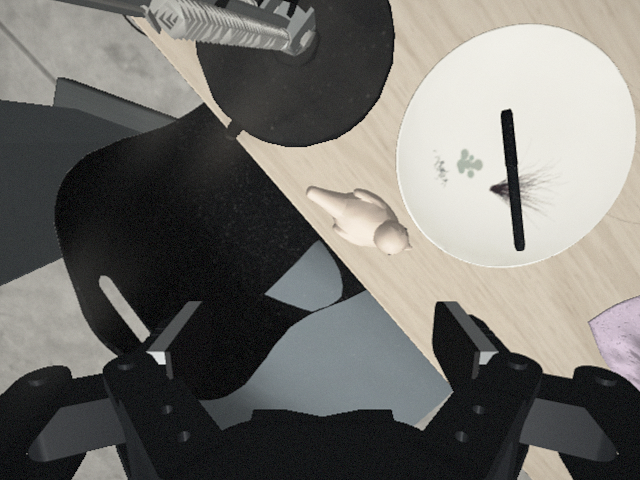

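The wrist view shows the lamp base at about (300,60), with its arm and spring to the upper left. The camera housing leads towards the lamp, so I'll back off in -x, rise, and then swing on the robot's side.

Request:
carry_out --series "-40 0 15 0 0 0 1; -80 0 40 0 0 0 1; -105 15 65 0 0 0 1; -108 50 85 0 0 0 1; -108 90 100 0 0 0 1"

```text
time: 0.57
eef_pos: [0.0763, -0.4292, 0.3322]
eef_rot: [3.14, 0.002, 0.341]
force: [1.4, 0.3, 1.1]
opening: 0.998
gripper_force: 0.0
```

```bash
python3 -c "
from h import *
s=bot.get_state();print(s['joint_pos'],s['eef_pos'],s['eef_rot'],s['force'])"
```

```text
[ 1.29982152e+00  3.57573998e-02  5.69400095e-02  1.59627564e+00
 -7.31452558e-04  1.50753349e+00  1.26700522e-01] [ 0.07632763 -0.42918616  0.33217473] [3.13969008e+00 1.55730528e-03 3.40726797e-01] [1.37734082 0.33438344 1.11930612]
```

Request:
carry_out --series "0 30 25 0 0 0 1; 15 60 50 0 0 0 1; 45 80 80 0 0 0 1; 75 105 105 0 0 0 1; 105 130 130 0 0 0 1"

```text
time: 0.98
eef_pos: [0.176, -0.3049, 0.4541]
eef_rot: [3.14, -0.0, 0.347]
force: [1.2, -0.6, -0.6]
opening: 0.998
gripper_force: 0.0
```

```bash
python3 -c "
from h import *
s=bot.get_state();print(s['joint_pos'],s['eef_pos'],s['eef_rot'],s['force'])"
```

```text
[ 1.15522113 -0.11218746 -0.13302856  1.4426565  -0.01511802  1.80876765
 -0.20387465] [ 0.17600285 -0.30485781  0.4541209 ] [ 3.14024161e+00 -1.13509188e-04  3.47486592e-01] [ 1.16437653 -0.56974009 -0.56456086]
```

```bash
cat >> h.py <<'E'
np.set_printoptions(precision=4,suppress=True)
def frame(y): return R.from_euler('ZY',[y,-np.deg2rad(34)]).as_matrix()  # x upslope,y left,z normal
def goal(k,y,out,turn=0,at=0.0):
    "TCP pose for grasping knob_grip k (+at), out m away; turn deg about n from camera-left"
    F=frame(y); n=F[:,2]
    tool=np.column_stack([F[:,1],F[:,0],-n])
    tool=R.from_rotvec(n*np.deg2rad(turn)).as_matrix()@tool
    return k+n*(out+at-bot.grip_depth),tool
def delta(p,tool):
    s=bot.get_state(); c=R.from_euler('xyz',s['eef_rot'])
    print('dmm',(p-s['eef_pos'])*1000,'rotdeg',np.rad2deg((R.from_matrix(tool)*c.inv()).as_rotvec()),'q',s['joint_pos'],'F',s['force'],'T',s['torque'])
E
python3 - <<'E'
from h import *
y=-.2733;c=np.array([.4657,-.1845,.0727]);k=c+frame(y)@[.1224,0,.0397]
print(k,bot.grip_depth)
for t in (0,-20,-40): delta(*goal(k,y,.09,t))
E
```

```text
[ 0.542  -0.2059  0.1741] 0.0187
dmm [ 327.6385  109.7223 -220.9525] rotdeg [-23.9549 -25.7918  52.7817] q [ 1.1552 -0.1122 -0.133   1.4427 -0.0151  1.8088 -0.2039] F [ 1.1644 -0.5697 -0.5646] T [-0.0506 -0.0663  0.0519]
dmm [ 327.6385  109.7223 -220.9525] rotdeg [-18.6712 -28.9262  33.4137] q [ 1.1552 -0.1122 -0.133   1.4427 -0.0151  1.8088 -0.2039] F [ 1.1644 -0.5697 -0.5646] T [-0.0506 -0.0663  0.0519]
dmm [ 327.6385  109.7223 -220.9525] rotdeg [-13.1857 -31.3656  14.0196] q [ 1.1552 -0.1122 -0.133   1.4427 -0.0151  1.8088 -0.2039] F [ 1.1644 -0.5697 -0.5646] T [-0.0506 -0.0663  0.0519]
```

Request:
carry_out --series "25 25 0 -2.6 -2.8 5.8 1; 50 50 0 -5.3 -5.7 11.6 1; 75 75 0 -7.9 -8.5 17.5 1; 105 100 0 -10.6 -11.4 23.3 1; 135 115 -10 -13.2 -14.2 29.1 1"

```text
time: 1.4
eef_pos: [0.3068, -0.2082, 0.4493]
eef_rot: [2.861, -0.067, 0.808]
force: [0.2, -1.7, 0.3]
opening: 0.997
gripper_force: 0.0
```

Run:
```python
from h import *
y=-.2733;c=np.array([.4657,-.1845,.0727]);k=c+frame(y)@[.1224,0,.0397]
delta(*goal(k,y,.09,0))
```

```text
dmm [ 196.8537   13.0521 -216.1417] rotdeg [-12.2961 -13.8098  27.2033] q [ 0.7303 -0.2965 -0.1115  1.6316 -0.0566  1.5173 -0.1585] F [ 0.2252 -1.6628  0.2829] T [ 0.0642  0.2418 -0.0692]
```

Request:
carry_out --series "30 0 -15 -2.6 -2.8 5.7 1; 65 -2 -35 -5.2 -5.6 11.4 1; 100 -4 -55 -7.8 -8.4 17.1 1; 130 -5 -80 -10.2 -11 22.2 1; 140 -5 -90 -10.8 -11.8 23.5 1"

```text
time: 1.82
eef_pos: [0.447, -0.2091, 0.3525]
eef_rot: [2.599, -0.015, 1.241]
force: [-1.2, 0.8, -0.9]
opening: 0.998
gripper_force: 0.0
```

Run:
```python
from h import *
y=-.2733;c=np.array([.4657,-.1845,.0727]);k=c+frame(y)@[.1224,0,.0397]
delta(*goal(k,y,.09,0)); snap('wrist','w2.png')
```

```text
dmm [  56.6388   13.9745 -119.3344] rotdeg [-1.6903 -2.5413  3.1893] q [ 0.5918 -0.2272 -0.1002  1.9066 -0.1459  0.9305  0.2099] F [-1.2162  0.8247 -0.9346] T [0.2195 0.569  0.0216]
```

View pics/w2.png

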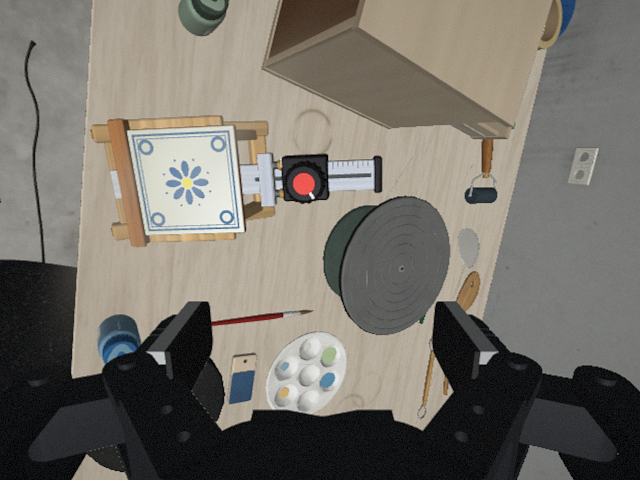

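The view shows the knob at about (302,182) and the claw at about x=258–272. The tile's corners are near (235,126), (244,230), (145,238) and (128,130). I'll refit with this view.

```bash
cat > fit2.py <<'E'
import contextlib,io
with contextlib.redirect_stdout(io.StringIO()): from fit import *
dw=np.load('pics/w2.png.npz')
tw=np.array([(235,126),(244,230),(145,238),(128,130)],float)
def res2(p):
    P=C@Rm(p[3]).T+p[:3]; kt3=Rm(p[3])@[p[4],0,p[5]]+p[:3]
    return np.r_[(proj(dw,P)-tw).ravel(),(proj(dw,kt3)-[303,181.5]).ravel(),(proj(dt,P)-tt)[:2].ravel(),(proj(ds,P)-ts)[:2].ravel(),(proj(dt,kt3)-kt).ravel(),(proj(ds,kt3)-ks).ravel()]
f2=least_squares(res2,[*f.x,.122,.052],loss='soft_l1');p=f2.x
if __name__=='__main__':
    print(p);print(res2(p).reshape(-1,2))
    k=p[:3]+Rm(p[3])@[p[4],0,p[5]-.012];print('k',k)
    delta(*goal(k,p[3],.09,0))
E
python3 fit2.py
```

```text
[ 0.4678 -0.185   0.0669 -0.2875  0.1246  0.0556]
[[-2.0355 -1.0029]
 [ 0.1025  1.4501]
 [ 0.6215 -3.6136]
 [-1.262   0.0307]
 [-0.2197  2.1564]
 [ 0.4931 -2.1913]
 [ 0.9593 -0.4288]
 [-1.5024 -0.54  ]
 [-1.1556 -0.0263]
 [ 0.7095 -0.3434]
 [-0.5482  0.0116]]
k [ 0.5435 -0.2074  0.1728]
dmm [  58.9126   12.7842 -118.9975] rotdeg [-1.8421 -2.7156  2.4391] q [ 0.5922 -0.2258 -0.1004  1.9078 -0.1458  0.9318  0.2087] F [-0.2908  1.2491 -2.5694] T [0.2635 0.6521 0.0153]
```

Request:
carry_out --series "15 3 -30 -0.5 -0.7 0.6 1; 30 7 -60 -1 -1.4 1.2 1; 45 10 -90 -1.4 -2 1.8 1; 59 13 -119 -1.8 -2.7 2.4 1; 59 13 -119 -1.8 -2.7 2.4 1"

```text
time: 2.28
eef_pos: [0.5032, -0.1954, 0.2317]
eef_rot: [2.552, -0.001, 1.281]
force: [-0.5, 0.5, -1.1]
opening: 1.006
gripper_force: 0.0
```

Run:
```python
from fit2 import *
k=p[:3]+Rm(p[3])@[p[4],0,p[5]-.012]
delta(*goal(k,p[3],.09,0)); delta(*goal(k,p[3],.0,0)); s=snap('wrist','w3.png')
d=np.load('pics/w3.png.npz')
F=Rm(p[3])
im=s['frame']; m=(im[...,2]>150)&(im[...,1]<70)&(im[...,0]<70); v,u=np.nonzero(m);print('red',u.mean(),v.mean(),len(u))
print('pred top',proj(d,k+F[:,2]*.012))
```

```text
dmm [ 2.0607 -0.7     0.1569] rotdeg [-0.1403 -0.194   0.1608] q [ 0.5576 -0.0717 -0.1774  2.1045 -0.1241  0.5232  0.175 ] F [-0.5152  0.4827 -1.1343] T [0.2061 0.6195 0.0021]
dmm [ 50.3227 -14.9695 -74.4565] rotdeg [-0.1403 -0.194   0.1608] q [ 0.5576 -0.0717 -0.1774  2.1045 -0.1241  0.5232  0.175 ] F [-0.5152  0.4827 -1.1343] T [0.2061 0.6195 0.0021]
red 328.84615384615387 259.15384615384613 13
pred top [[323.739  262.0124]]
```

View pics/w3.png

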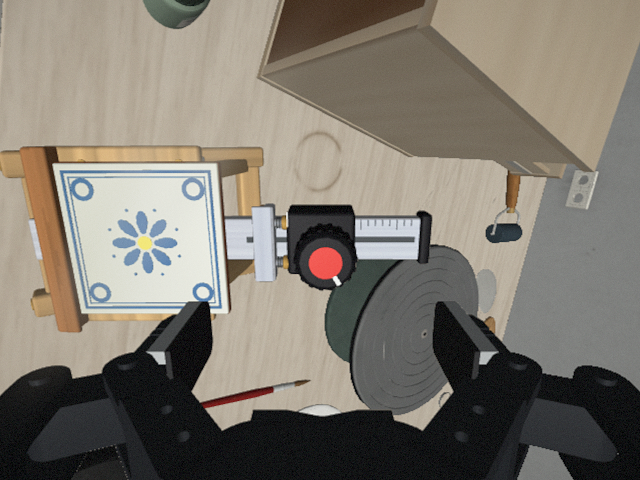

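The red cap is at (325,263), against a prediction of (324,262), so the fit agrees. Next I go straight in along the knob axis.

Request:
carry_out --series "12 -4 -17 0 0 0 1; 24 -7 -34 -0.1 -0.1 0.1 1; 36 -11 -52 -0.1 -0.2 0.2 1; 44 -13 -64 -0.1 -0.2 0.2 1; 50 -15 -73 -0.1 -0.2 0.2 1"

```text
time: 2.75
eef_pos: [0.5577, -0.2152, 0.1683]
eef_rot: [2.532, 0.002, 1.28]
force: [-0.1, -0.4, 0.1]
opening: 0.998
gripper_force: 0.0
```

Run:
```python
from fit2 import *
k=p[:3]+Rm(p[3])@[p[4],0,p[5]-.012]
delta(*goal(k,p[3],0,0)); s=snap('wrist','w4.png')
```

```text
dmm [ -4.2103   4.7823 -11.0196] rotdeg [0.3833 0.8767 0.2165] q [ 0.5332  0.1254 -0.1826  2.0942 -0.0466  0.3154  0.1083] F [-0.0734 -0.3504  0.0788] T [0.2424 0.5519 0.0213]
```

View pics/w4.png

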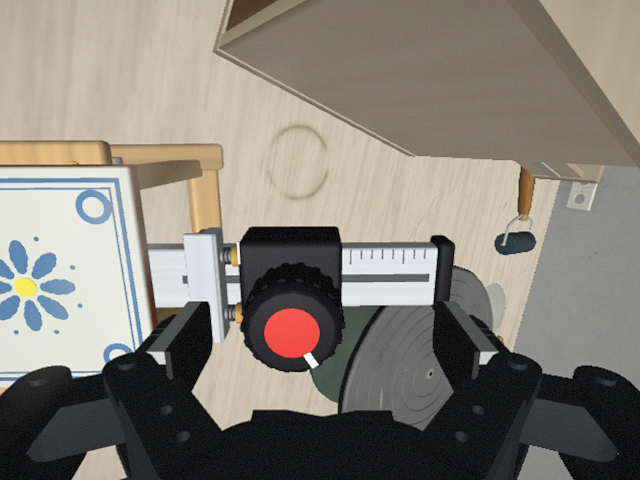

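The knob cap at (292,332) sits left of the finger midline at about 325. That matches the computed remaining offset, so I'll correct it.

Request:
carry_out --series "0 0 0 0 0 0 1; -2 2 -3 0.2 0.4 0.1 1; -4 4 -6 0.3 0.8 0.2 1; -4 5 -10 0.4 0.9 0.2 1; -4 5 -10 0.4 0.9 0.2 1"

```text
time: 3.22
eef_pos: [0.5519, -0.2081, 0.1564]
eef_rot: [2.552, -0.001, 1.285]
force: [0.2, -0.2, -0.2]
opening: 1.006
gripper_force: 0.0
```

Run:
```python
from fit2 import *
k=p[:3]+Rm(p[3])@[p[4],0,p[5]-.012]
delta(*goal(k,p[3],0,0)); s=snap('wrist','w5.png')
import time
delta(*goal(k,p[3],0,0))
d=np.load('pics/w5.png.npz');print(proj(d,k+Rm(p[3])[:,2]*.012))
im=s['frame'].astype(int);m=(im[...,2]>150)&(im[...,1]<100)&(im[...,0]<100);n,l,st,ce=cv2.connectedComponentsWithStats(m.astype(np.uint8));i=1+st[1:,4].argmax();print(ce[i],st[i])
```

```text
dmm [ 1.6103 -2.2574  0.8161] rotdeg [-0.0887 -0.1933 -0.1096] q [ 0.5254  0.1335 -0.1833  2.1081 -0.0409  0.3139  0.1004] F [ 0.2442 -0.2428 -0.2408] T [0.2122 0.5959 0.0547]
dmm [ 1.4616 -2.1508  0.7348] rotdeg [-0.0823 -0.1788 -0.1089] q [ 0.5255  0.1336 -0.1832  2.1078 -0.0409  0.3137  0.1006] F [ 0.334   0.4279 -1.0746] T [0.133  0.5181 0.0135]
[[325.3101 350.8501]]
[327.5139 353.9739] [ 299  329   58   51 2259]
```

Request:
carry_out --series "1 -2 0 0 0 0 1; 1 -2 0 0 0 0 0.6; 1 -2 0 0 0 0 0.3; 1 -2 0 0 0 0 0; 1 -2 0 0 0 0 0"

```text
time: 3.68
eef_pos: [0.5534, -0.2105, 0.1564]
eef_rot: [2.551, -0.001, 1.285]
force: [-0.4, 0.6, 0.4]
opening: 0.456
gripper_force: 0.0
```

Request:
carry_out --series "0 0 0 0 0 0 0; 0 0 0 0 0 0 0; 0 0 0 0 0 0 0; 0 0 0 0 0 0 0; 0 0 0 0 0 0 0"

```text
time: 4.1
eef_pos: [0.5534, -0.2105, 0.1568]
eef_rot: [2.551, -0.001, 1.285]
force: [-3.2, 0.9, 4.7]
opening: 0.405
gripper_force: 59.4
```

Run:
```python
from fit2 import *
k=p[:3]+Rm(p[3])@[p[4],0,p[5]-.012]
delta(*goal(k,p[3],0,0));n=Rm(p[3])[:,2];print(n)
for a in (7,14,21,28,35): print(np.round(n*a,1))
```

```text
dmm [0.0939 0.1121 0.5028] rotdeg [-0.0747 -0.1447 -0.0943] q [ 0.5302  0.1373 -0.1842  2.1032 -0.0453  0.3143  0.108 ] F [-3.2313  0.8664  4.6521] T [0.1622 0.6315 0.0061]
[-0.5362  0.1586  0.829 ]
[-3.8  1.1  5.8]
[-7.5  2.2 11.6]
[-11.3   3.3  17.4]
[-15.    4.4  23.2]
[-18.8   5.5  29. ]
```

The knob is gripped at an opening of 0.405 with 59 N. I'll slacken it by turning anticlockwise about its axis.

Request:
carry_out --series "0 0 0 -3.8 1.1 5.8 0; 0 0 0 -7.5 2.2 11.6 0; 0 0 0 -11.3 3.3 17.4 0; 0 0 0 -15 4.4 23.2 0; 0 0 0 -18.8 5.5 29 0"

```text
time: 4.52
eef_pos: [0.5538, -0.2106, 0.1569]
eef_rot: [2.64, 0.33, 1.816]
force: [-0.9, 0.3, 3.6]
opening: 0.403
gripper_force: 59.3
```

Run:
```python
from fit2 import *
k=p[:3]+Rm(p[3])@[p[4],0,p[5]-.012]
delta(*goal(k,p[3],0,0));s=bot.get_state();print(s['opening'],s['gripper_force'])
```

```text
dmm [-0.2773  0.1883  0.3281] rotdeg [ 18.9675  -5.6982 -29.3246] q [ 0.6399  0.1442 -0.3061  2.1     0.0301  0.3127  0.6541] F [-0.8769  0.2573  3.5992] T [ 0.1714  0.5349 -0.0419]
0.4032545072727692 59.279054341313895
```

Request:
carry_out --series "0 0 0 -3.8 1.1 5.8 0; 0 0 0 -7.5 2.2 11.6 0; 0 0 0 -11.3 3.3 17.4 0; 0 0 0 -15 4.4 23.2 0; 0 0 0 -18.8 5.5 29 0"

```text
time: 4.93
eef_pos: [0.5541, -0.2104, 0.157]
eef_rot: [2.92, 0.556, 2.448]
force: [-1.9, 0.6, 2.6]
opening: 0.401
gripper_force: 59.3
```

Request:
carry_out --series "0 0 0 -3.8 1.1 5.8 0; 0 0 0 -7.5 2.2 11.6 0; 0 0 0 -11.3 3.3 17.4 0; 0 0 0 -15 4.4 23.2 0; 0 0 0 -18.8 5.5 29 0"

```text
time: 5.35
eef_pos: [0.5543, -0.2101, 0.1571]
eef_rot: [-2.962, 0.573, -3.108]
force: [0.3, 1.0, 3.1]
opening: 0.403
gripper_force: 59.4
```

Run:
```python
from fit2 import *
k=p[:3]+Rm(p[3])@[p[4],0,p[5]-.012]
delta(*goal(k,p[3],0,0));delta(*goal(k,p[3],0,110));s=bot.get_state();print(s['opening'],s['gripper_force'])
s=snap('wrist','w6.png')
```

```text
dmm [-0.7874 -0.2441  0.1566] rotdeg [ 56.7357 -16.6935 -87.2319] q [ 0.8786  0.1672 -0.5711  2.0964  0.1999  0.3118  1.7214] F [0.2687 1.0228 3.1373] T [ 0.2878  0.3678 -0.0199]
dmm [-0.7874 -0.2441  0.1566] rotdeg [-2.3562  0.9221  3.8606] q [ 0.8786  0.1672 -0.5711  2.0964  0.1999  0.3118  1.7214] F [0.2687 1.0228 3.1373] T [ 0.2878  0.3678 -0.0199]
0.40257803509030043 59.38171249406878
```

View pics/w6.png

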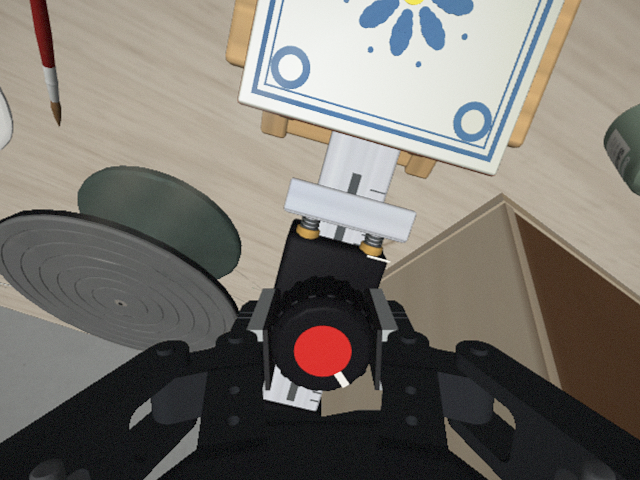

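The knob turned with the gripper: its pointer stayed at (342,380) in the gripper's view, and 105° of turn means it is slack. The claw at (352,200) is about 25 mm from the tile edge at (370,140). I'll slide down most of the gap, then feel for contact.

Request:
carry_out --series "-3 1 -2 0 0 0 0; -6 2 -4.5 0 0 0 0; -10 3 -7 0 0 0 0; -13.5 4 -9.5 0 0 0 0; -15 4.4 -10.5 0 0 0 0"

```text
time: 5.82
eef_pos: [0.5375, -0.2052, 0.1452]
eef_rot: [-2.967, 0.571, -3.116]
force: [-0.6, 2.9, 4.4]
opening: 0.401
gripper_force: 60.4
```

```bash
cat > st.py <<'E'
from fit2 import *
k=p[:3]+Rm(p[3])@[p[4],0,p[5]-.012]; F=Rm(p[3]); p0=np.array([.5543,-.2101,.1571])
s=bot.get_state();print('moved up/left/out mm',F.T@(s['eef_pos']-p0)*1000,'force',F.T@s['force'],'q6',s['joint_pos'][5],'q',s['joint_pos'])
tool=R.from_euler('xyz',s['eef_rot']).as_matrix();print('axis in F',F.T@tool[:,2],s['gripper_force'])
E
python3 st.py
```

```text
moved up/left/out mm [-21.1249  -0.0991  -0.0484] force [1.3499 2.5927 4.4343] q6 0.27643621561612913 q [ 0.8926  0.152  -0.5762  2.1475  0.1881  0.2764  1.7263]
axis in F [ 0.0006 -0.0018 -1.    ] 60.38645567576168
```

Request:
carry_out --series "-0.6 0.2 -0.4 0 0 0 0; -1.2 0.4 -0.8 0 0 0 0; -1.6 0.5 -1.1 0 0 0 0; -2 0.6 -1.4 0 0 0 0; -2.4 0.7 -1.7 0 0 0 0"

```text
time: 6.23
eef_pos: [0.5364, -0.2049, 0.1445]
eef_rot: [-2.966, 0.572, -3.115]
force: [-0.0, 4.5, 4.3]
opening: 0.403
gripper_force: 60.3
```

```bash
python3 st.py
python3 - <<'E'
from h import *
s=snap('wrist','w7.png')
E
```

```text
moved up/left/out mm [-22.522   -0.1036  -0.0244] force [1.3024 4.2822 4.2517] q6 0.27064465850216984 q [ 0.8955  0.1507 -0.5779  2.1526  0.1869  0.2706  1.7287]
axis in F [ 0.0024 -0.0015 -1.    ] 60.33840600721305
```

View pics/w7.png

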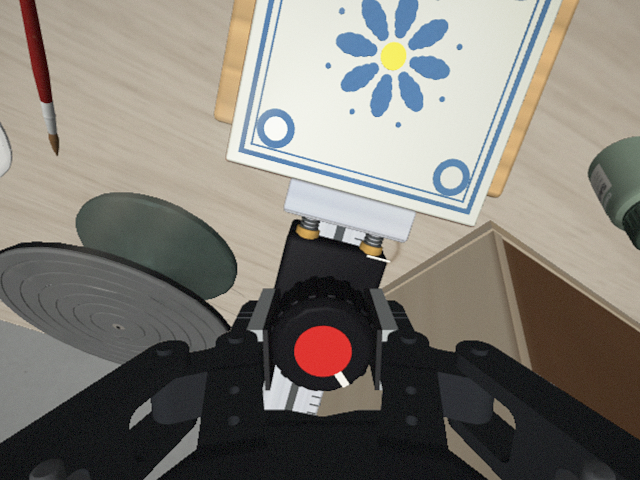

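The claw's lip at (352,196) has just reached the tile edge at (352,192), so contact should come about 4 mm further on. That agrees with the fit. I'll continue in small steps.

Request:
carry_out --series "-0.6 0.2 -0.4 0 0 0 0; -1.2 0.4 -0.8 0 0 0 0; -1.8 0.5 -1.3 0 0 0 0; -1.8 0.5 -1.3 0 0 0 0; -1.8 0.5 -1.3 0 0 0 0"

```text
time: 6.7
eef_pos: [0.5342, -0.2043, 0.1429]
eef_rot: [-2.966, 0.572, -3.115]
force: [-0.7, 4.6, 4.5]
opening: 0.401
gripper_force: 60.5
```

```bash
python3 st.py
```

```text
moved up/left/out mm [-25.2856  -0.1802  -0.0707] force [0.8895 4.2465 4.7915] q6 0.26648292885836145 q [ 0.8976  0.149  -0.5789  2.1589  0.1858  0.2665  1.7301]
axis in F [ 0.0017 -0.0016 -1.    ] 60.47028223067173
```

Request:
carry_out --series "-0.4 0.1 -0.3 0 0 0 0; -0.8 0.2 -0.6 0 0 0 0; -1.2 0.35 -0.8 0 0 0 0; -1.2 0.35 -0.8 0 0 0 0; -1.2 0.35 -0.8 0 0 0 0"

```text
time: 7.12
eef_pos: [0.5339, -0.2043, 0.1428]
eef_rot: [-2.965, 0.574, -3.114]
force: [2.0, 4.9, 3.0]
opening: 0.401
gripper_force: 60.2
```

```bash
python3 st.py
```

```text
moved up/left/out mm [-25.5816  -0.1938  -0.0128] force [2.1257 5.2866 2.2325] q6 0.2624233866078251 q [ 0.899   0.1482 -0.5797  2.1616  0.1849  0.2624  1.7312]
axis in F [ 0.0038 -0.0015 -1.    ] 60.20276766343159
```

Request:
carry_out --series "-0.4 0.1 -0.3 0 0 0 0; -0.8 0.2 -0.6 0 0 0 0; -1.2 0.35 -0.8 0 0 0 0; -1.2 0.35 -0.8 0 0 0 0; -1.2 0.35 -0.8 0 0 0 0"

```text
time: 7.53
eef_pos: [0.5335, -0.2041, 0.1425]
eef_rot: [-2.965, 0.575, -3.114]
force: [4.2, 4.4, 2.4]
opening: 0.402
gripper_force: 60.0
```

```bash
python3 st.py
```

```text
moved up/left/out mm [-26.1121  -0.155    0.0473] force [3.6341 5.4073 0.4893] q6 0.2585613589734441 q [ 0.9005  0.1473 -0.5806  2.1645  0.184   0.2586  1.7322]
axis in F [ 0.0055 -0.0013 -1.    ] 60.03030586143723
```

Request:
carry_out --series "-0.4 0.1 -0.3 0 0 0 0; -0.8 0.2 -0.6 0 0 0 0; -1.2 0.35 -0.8 0 0 0 0; -1.2 0.35 -0.8 0 0 0 0; -1.2 0.35 -0.8 0 0 0 0"

```text
time: 7.95
eef_pos: [0.533, -0.204, 0.1423]
eef_rot: [-2.964, 0.577, -3.114]
force: [6.3, 3.5, 1.9]
opening: 0.401
gripper_force: 59.9
```

```bash
python3 st.py
```

```text
moved up/left/out mm [-26.6113  -0.1767   0.0921] force [ 5.181   5.1675 -1.2465] q6 0.2546364077829862 q [ 0.902   0.1465 -0.5814  2.1674  0.1831  0.2546  1.7332]
axis in F [ 0.0073 -0.0012 -1.    ] 59.863474488520296
```

Request:
carry_out --series "-0.6 0.2 -0.4 0 0 0 0; -1.2 0.4 -0.8 0 0 0 0; -1.8 0.5 -1.3 0 0 0 0; -2.4 0.7 -1.7 0 0 0 0; -2.4 0.7 -1.7 0 0 0 0"

```text
time: 8.37
eef_pos: [0.5322, -0.2037, 0.1418]
eef_rot: [-2.963, 0.581, -3.113]
force: [10.6, 1.6, -0.5]
opening: 0.4
gripper_force: 60.2
```

```bash
python3 st.py
```

```text
moved up/left/out mm [-27.6414  -0.126    0.181 ] force [ 7.824   4.5591 -5.8277] q6 0.2465077754728398 q [ 0.9047  0.1447 -0.583   2.1733  0.1818  0.2465  1.7348]
axis in F [ 0.011  -0.0009 -0.9999] 60.160196209471906
```

Request:
carry_out --series "-0.4 0.1 -0.3 0 0 0 0; -0.8 0.2 -0.6 0 0 0 0; -1.2 0.35 -0.8 0 0 0 0; -1.2 0.35 -0.8 0 0 0 0; -1.2 0.35 -0.8 0 0 0 0"

```text
time: 8.78
eef_pos: [0.5318, -0.2036, 0.1416]
eef_rot: [-2.963, 0.582, -3.113]
force: [11.9, 1.4, -1.5]
opening: 0.399
gripper_force: 60.4
```

```bash
python3 st.py
```

```text
moved up/left/out mm [-28.1223  -0.1477   0.2225] force [ 8.2822  4.6951 -7.4394] q6 0.2428326681200689 q [ 0.9063  0.144  -0.5838  2.176   0.1809  0.2428  1.7357]
axis in F [ 0.0126 -0.0008 -0.9999] 60.4434773614048
```

Request:
carry_out --series "-0.3 0.1 -0.2 0 0 0 0; -0.6 0.2 -0.4 0 0 0 0; -0.7 0.2 -0.5 0 0 0 0; -0.7 0.2 -0.5 3.8 -1.1 -5.8 0; -0.7 0.2 -0.5 7.5 -2.2 -11.6 0"

```text
time: 9.2
eef_pos: [0.5316, -0.2037, 0.1415]
eef_rot: [-3.13, 0.606, 2.871]
force: [13.3, 1.1, -2.2]
opening: 0.403
gripper_force: 60.5
```

```bash
python3 st.py
```

```text
moved up/left/out mm [-28.3026  -0.3091   0.2517] force [ 9.1382  4.8648 -8.7682] q6 0.24019140705026765 q [ 0.8516  0.1375 -0.5245  2.1784  0.1393  0.2402  1.5245]
axis in F [ 0.0129 -0.0015 -0.9999] 60.54146921916981
```

Request:
carry_out --series "0 0 0 3.8 -1.1 -5.8 0; 0 0 0 7.5 -2.2 -11.6 0; 0 0 0 11.3 -3.3 -17.4 0; 0 0 0 15 -4.4 -23.2 0; 0 0 0 18.8 -5.5 -29 0"

```text
time: 9.62
eef_pos: [0.5313, -0.204, 0.1414]
eef_rot: [2.773, 0.489, 2.164]
force: [12.5, 0.0, -1.9]
opening: 0.401
gripper_force: 60.6
```

```bash
python3 st.py
```

```text
moved up/left/out mm [-28.524   -0.695    0.2499] force [ 8.86    3.5528 -8.2714] q6 0.24218486845109552 q [ 0.7223  0.1262 -0.3844  2.18    0.0446  0.2422  1.001 ]
axis in F [ 0.0099 -0.002  -0.9999] 60.64546863097348
```

Request:
carry_out --series "0 0 0 3.8 -1.1 -5.8 0; 0 0 0 7.5 -2.2 -11.6 0; 0 0 0 11.3 -3.3 -17.4 0; 0 0 0 15 -4.4 -23.2 0; 0 0 0 18.8 -5.5 -29 0"

```text
time: 10.03
eef_pos: [0.5309, -0.2041, 0.1412]
eef_rot: [2.572, 0.203, 1.587]
force: [11.8, 0.9, -0.4]
opening: 0.398
gripper_force: 60.8
```

```bash
python3 st.py;python3 -c "
from fit2 import *
k=p[:3]+Rm(p[3])@[p[4],0,p[5]-.012]
delta(*goal(k,p[3],0,0))"
```

```text
moved up/left/out mm [-28.9236  -0.8411   0.314 ] force [ 8.889   4.1851 -6.5257] q6 0.2453391585368421 q [ 0.6045  0.1184 -0.2563  2.1824 -0.041   0.2453  0.4713]
axis in F [ 0.0074 -0.0006 -1.    ] 60.84634386890684
dmm [22.6193 -6.324  16.0781] rotdeg [ 11.3602  -2.9309 -17.1858] q [ 0.6045  0.1184 -0.2563  2.1824 -0.041   0.2453  0.4713] F [11.7529  0.8892 -0.4394] T [ 0.2944 -1.1635  0.6074]
```

Request:
carry_out --series "0 0 0 3.8 -1.1 -5.8 0; 0 0 0 7.5 -2.2 -11.6 0; 0 0 0 11.3 -3.3 -17.4 0; 0 0 0 15 -4.4 -23.2 0; 0 0 0 15 -4.4 -23.2 0"

```text
time: 10.45
eef_pos: [0.5307, -0.2039, 0.1411]
eef_rot: [2.545, -0.07, 1.181]
force: [10.2, 0.5, 1.1]
opening: 0.401
gripper_force: 60.9
```

```bash
python3 st.py;python3 -c "
from fit2 import *
k=p[:3]+Rm(p[3])@[p[4],0,p[5]-.012]
delta(*goal(k,p[3],0,0))
s=snap('wrist','w8.png')"
```

```text
moved up/left/out mm [-29.1825  -0.787    0.3837] force [ 8.5961  3.3342 -4.5108] q6 0.24714614803604742 q [ 0.5137  0.1135 -0.1581  2.1851 -0.1022  0.2471  0.0426]
axis in F [ 0.0065  0.0007 -1.    ] 60.91429740139574
dmm [22.8473 -6.4478 16.1651] rotdeg [-3.7426  1.4907  5.8389] q [ 0.5137  0.1135 -0.1581  2.1851 -0.1022  0.2471  0.0426] F [10.1982  0.4616  1.0673] T [ 0.4302 -1.2163  0.4674]
```

Request:
carry_out --series "1 -0.3 0.7 0 0 0 0; 2 -0.6 1.4 0 0 0 0; 3 -0.9 2.1 0 0 0 0; 3.8 -1.1 2.7 0 0 0 0; 3.8 -1.1 2.7 0 0 0 0"

```text
time: 10.92
eef_pos: [0.5308, -0.204, 0.141]
eef_rot: [2.553, -0.068, 1.184]
force: [2.9, 3.1, 4.3]
opening: 0.402
gripper_force: 61.7
```

```bash
python3 st.py
```

```text
moved up/left/out mm [-29.0912  -0.7824   0.2122] force [3.9626 3.8371 2.4786] q6 0.26066587949162456 q [ 0.5116  0.1159 -0.1562  2.1774 -0.0956  0.2607  0.0393]
axis in F [-0.0017  0.0011 -1.    ] 61.691595713127754
```

The holder is locked. I'll open part way and back out along the knob axis.

Request:
carry_out --series "0 0 0 0 0 0 0.7; 0 0 0 0 0 0 0.75; 0 0 0 0 0 0 0.75; 0 0 0 0 0 0 0.75; 0 0 0 0 0 0 0.75"

```text
time: 11.33
eef_pos: [0.5289, -0.2042, 0.1393]
eef_rot: [2.557, -0.068, 1.182]
force: [0.4, 0.6, -0.3]
opening: 0.753
gripper_force: 0.0
```

Request:
carry_out --series "-3 1 5 0 0 0 0.75; -8 2.5 12 0 0 0 0.75; -16 4.7 25 0 0 0 0.75; -25 7.5 39 0 0 0 0.75; -35 10 54 0 0 0 0.75"

```text
time: 11.75
eef_pos: [0.4942, -0.1932, 0.195]
eef_rot: [2.556, -0.068, 1.184]
force: [0.0, -0.5, 0.4]
opening: 0.75
gripper_force: 0.0
```

```bash
python3 st.py
python3 - <<'E'
from h import *
s=snap('wrist','w9.png')
a=cv2.imread('pics/w6.png')[150:290,250:450];b=s['frame']
o=np.zeros((600,800,3),np.uint8)
o[:280,:400]=cv2.resize(a,(400,280),interpolation=cv2.INTER_CUBIC)
c=cv2.imread('pics/w3.png')[190:300,200:350];o[:280,410:792]=cv2.resize(c,(382,280),interpolation=cv2.INTER_CUBIC)
o[290:,:413]=cv2.resize(b,(413,310))
o[290:590,420:800]=cv2.resize(b[190:370,180:408],(380,300),interpolation=cv2.INTER_CUBIC)
cv2.imwrite('pics/cmp.png',o)
E
```

```text
moved up/left/out mm [-30.5119  -0.7792  66.3438] force [ 0.3479 -0.4725  0.2154] q6 0.42126780487528376 q [ 0.5399 -0.0463 -0.159   2.1824 -0.1464  0.4213  0.0874]
axis in F [-0.0039  0.0016 -1.    ] 0.0
```

View pics/cmp.png

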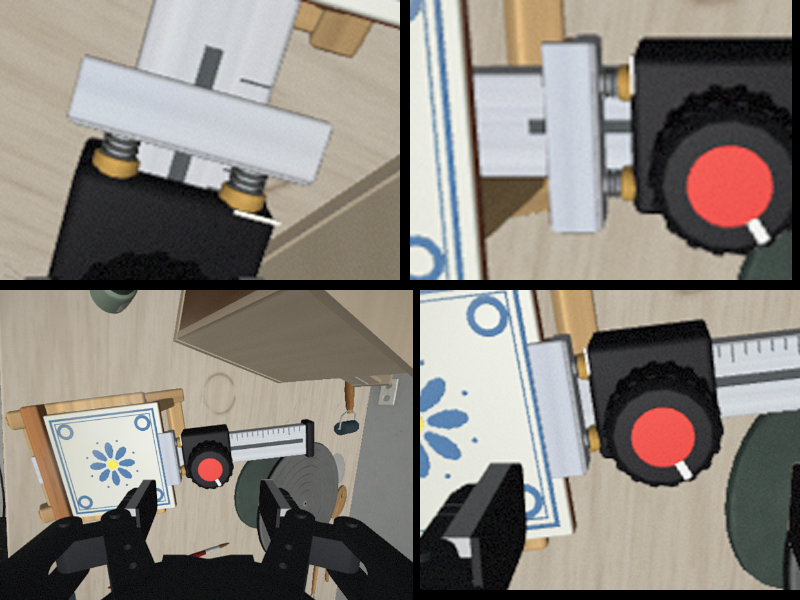

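The lip now lies over the tile's top edge, the knob's pointer is back near its start angle, and the tile is seated. I'll measure the claw's compression numerically by rectifying the views from before and after.

```bash
cat > cl.py <<'E'
from fit2 import *
F=Rm(p[3])
def rect(fn,z):
    d=np.load(f'pics/{fn}.npz'); im=cv2.imread('pics/'+fn)
    xs=np.arange(30,150,.25); ys=np.arange(40,-40,-.25)
    X,Y=np.meshgrid(xs,ys); P=p[:3]+np.stack([X.ravel()/1e3,Y.ravel()/1e3,np.full(X.size,z)],1)@F.T
    uv=proj(d,P).reshape(X.shape+(2,)).astype(np.float32)
    return cv2.remap(im,uv[...,0],uv[...,1],cv2.INTER_CUBIC),xs,ys
for fn in ('w3.png','w4.png','w9.png'):
    r,xs,ys=rect(fn,.013); r=r.astype(int)
    m=((r[...,2]-r[...,0]>70)&(r[...,2]>110)&(r[...,1]>70)&(r[...,1]>r[...,0]+25)).astype(np.uint8)
    n,l,st,ce=cv2.connectedComponentsWithStats(m)
    for i in range(1,n):
        if 60<st[i,4]<3000 and st[i,2]<40: 
            a=st[i];print(fn,'brass x',xs[a[0]],xs[a[0]+a[2]-1],'y',ys[a[1]],ys[a[1]+a[3]-1],a[4])
            j=int(ce[i][1]); i0=a[0]; row=r[j-4:j+5,max(0,i0-50):i0+40].mean((0,2)).round().astype(int); print(xs[max(0,i0-50)],row[::2])
E
python3 cl.py
```

```text
w3.png brass x 96.0 99.0 y 18.25 9.75 376
83.5 [210 212 213 213 213 214 214 214 215 207 187 168 171 142 121 139 162 132
 107 143 149 122 101 123 135 143 147 149 148 140 142 192 214 173  97  53
  48  62  63  62  63  64  63  63  62]
w3.png brass x 96.0 99.75 y -10.0 -18.75 428
83.5 [210 212 212 211 212 213 213 214 214 206 188 182 172 151 119 136 159 141
 114 116 132 112 124 139 131 126 137 152 147 144 142 133 103  55  26  41
  52  56  52  45  35  26  24  21  22]
w3.png brass x 66.25 75.25 y -13.0 -23.25 265
53.75 [235 227 199 156 100  56  40  48  62  68  69  72  71  67  69  70  68  70
  73  74  73  73  73  72  70  70  71  72  70  74  83  89 101 114 122 128
 131 130 129 129 128 129 128 129 140]
w4.png brass x 95.25 98.5 y 18.25 9.25 403
82.75 [227 228 228 228 230 230 228 228 226 208 181 189 190 141  87 112 181 156
  87 100 147 126  73 152 155 136 161 164 160 157 150 198 253 198  58  40
  60  66  65  65  64  65  65  65  65]
w4.png brass x 95.25 98.75 y -10.0 -19.5 445
82.75 [ 12  10 135 223 233 230 228 227 227 206 184 194 194 143  81 121 182 156
  97  87 166 133  84 136 142 135 159 163 158 155 150 113  50  33  24  23
  27  24  26  28  30  33  37  44  53]
w9.png brass x 67.5 70.75 y 18.0 9.75 388
55.0 [209 208 208 207 207 208 210 211 213 213 212 214 215 214 213 207 183 173
 177 149 108 125 158 136 102 113 142 152 149 141 140 175 230 221 112  26
  54  60  61  62  61  61  61  61  63]
w9.png brass x 67.5 71.25 y -10.0 -19.25 468
55.0 [204 204 205 205 207 209 210 212 211 211 212 213 213 213 214 205 185 179
 183 152 113 128 163 142 101 109 141 151 147 143 146 142 114  60  24  36
  42  41  34  25  22  22  25  36  48]
```

The claw-to-bush gap went from 7.75 mm to 4.8 mm, so the claw is pressed in about 2.95 mm, or half way. The knob's pointer sits about 10° tighter than at the start. The gripper is clear of everything, so I'll hand in.

```bash
python3 -c "
from cell import bot
print(bot.get_state()['time'],bot.sign_off())"
```

```text
the job is handed in; nothing more can be done
11.8 None
```

The job is handed in at 11.8 s: I slackened the knob first, slid the holder down until the claw was pressed in about 2.95 mm of 6 mm against the tile, then tightened the knob about 10° past its starting angle and backed the gripper clear.

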